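# Stand the bench kit on the row board by height

## Task

Set out the kit on the row board: stand the white jar with the red lid, the small amber bottle, the slim red filler and the electrode on its foot on the four round pads, one on each, in order of height, the shortest on the blue pad at the end of the row and the tallest on the black pad at the other end. Keep them upright, leave each one centred on its pad and let go, and do not disturb the timer or the glass flask standing nearby.

Things in the scene. Friction and masses are not known exactly. Their poses are not given: they have to be found in the camera images.
- jar_mid (a point): White jar with a red screw lid (lid fixed), 45 mm across the lid, 42 mm across the body, 62 mm high, standing; the lid is the top 14 mm and can be gripped. 0.12 kg. Point: on its axis half-way up, 31 mm above its underside; z is its upright axis.
- drop_bottle_mid (a point): Small round amber bottle with a white cap, 40 mm across, 81 mm high, standing; the body is 62 mm high to the shoulder, with the cap above it. Grip the body. 0.06 kg. Point: on its axis half-way up, 40.5 mm above its underside; z is its upright axis.
- filler_mid (a point): Slim red pipette filler with a black band, like a short thick red pen standing on end, 22 mm across, 108 mm high; it tips over easily. 0.03 kg. Point: on its axis half-way up, 54 mm above its underside; z is its upright axis.
- electrode_mid (a point): Electrode in its storage tube: upright tube 17 mm across with a blue upper part, on a round dark foot 48 mm across and 11 mm high, 160 mm high in all; grip the tube in its upper half. 0.14 kg. Point: on its axis half-way up, 80 mm above its underside; z is its upright axis.
- pad_blue_top (a point): Blue round pad, 68 mm across, 4 mm thick, fixed on the row board; it is always at one end of the row, left or right. The four pads stand in one straight row, 85 mm apart centre to centre, across the robot's front. Point: centre of its top face, which is level, 10 mm above the bench.
- pad_yellow_top (a point): Yellow round pad, 68 mm across, 4 mm thick, fixed on the row board; it is one of the two middle pads, next to the blue or next to the black one. Point: centre of its top face, which is level, 10 mm above the bench.
- pad_grey_top (a point): Mid-grey round pad, 68 mm across, 4 mm thick, fixed on the row board; it is one of the two middle pads, next to the blue or next to the black one. Point: centre of its top face, which is level, 10 mm above the bench.
- pad_black_top (a point): Black round pad, 68 mm across, 4 mm thick, fixed on the row board; it is always at the end of the row opposite to the blue one. The row board is an aluminium plate 345 x 90 mm, 6 mm thick, with a lip 12 mm high along its far edge, 40 mm behind the line of pads. Point: centre of its top face, which is level, 10 mm above the bench.
- clock_mid (a point): Bystander: small white bench timer with a display, 49 x 60 mm, 54 mm high, loose, standing among the items. Point: half-way up, 27 mm above its underside.
- flask_mid (a point): Bystander: clear glass stoppered conical flask, 68 mm across the foot, 121 mm high, loose, standing off the left end of the row board, its centre about 107 mm from the nearest pad's. Point: on its axis half-way up, 60.5 mm above its underside.
Things that resemble listed ones, but are neither listed nor needed, are in the scene too. What is shaped like the part that bears electrode_mid but green, purple or yellow is not meant.

How it is judged:
By the outcome, as a careful person would: the job done as asked, in the order asked, and still so for the second after the job is handed in, with the robot touching nothing.
It also fails if it takes over 109 s, if anything falls off the work surface, if the arm or the gripper's body presses on something with over 40 N, if the wrist force passes 120 N, or if a joint passes its speed limit or range.

## Robot

A 6-joint arm with a two-finger parallel gripper is mounted at the origin on the work surface; the furniture and walls round the work are solid. World frame = base frame: x ahead of the robot, y to its left, z up, the work surface at z = 0. Lengths are in m, angles in rad, forces in N, time in s.
With the tool pointing down it reaches from about 0.35 to 0.775 m from the base axis. Payload 7.3 kg.
Tool frame: the origin (TCP) lies midway between the tips of the shut fingers; the grasp point (between the pads) lies 19 mm behind it; z points along the fingers, y is the line along which they close (so a half turn about z gives the same grasp; the last joint's range is limited). The gripper opens to 92 mm and grips with 3 to 60 N. Pads are 19 mm wide; open, the fingers measure 130 mm over their backs; the gripper's body (75 mm by 190 mm) begins 47 mm behind the grasp point.
Start: joints at [1.138, 0.342, 1.524, -0, 1.275, -0.146], TCP at [0.148, 0.504, 0.227] pointing down, gripper open.
Joint ranges: [-2.53, 2.53], [-0.77, 2.02], [0.04, 2.7], [-1, 4.14], [0.28, 2.66], [-3.11, 3.11]. Speed limits (rad/s): [2.57, 2.57, 3.14, 3.14, 3.14, 3.14].

## Interface

Orientations are given as [roll, pitch, yaw] about the fixed x, y, z axes, in that order (R = Rz(yaw) Ry(pitch) Rx(roll)).
In Python, from cell import monitor, vision, workorder gives the robot as it stands.
- The arm moves only by the tool move_arm, never from a script. Its argument "rows" is a list of rows, each a list of 5 numbers: the shift along the world's x, y, z in mm, then the turn about the world's z in rad, then the closure, from -1 (fully open) to 1 (shut). A call has 1 to 12 rows; each row shifts and turns the commanded pose from where the row before left it; what a row does not reach is not made up. A row lasts 1/10 s, in which the tool goes at most 50 mm and 8.59 degrees, less where a joint would pass 70% of its speed; a pose out of reach is approached as far as the arm can. A call is refused whole if a number of a shift passes 50 or a number of a turn 0.15, either way. A call with a gripper value outside its range is refused whole. The fingers move at their own pace and stop on an object; "newtons" is the grip in N (left out, the last holds). Time passes only in rows, so rows that do not move let the fingers close. It gives the time, the measured TCP pose, the force, the opening and the grip force at its end, in the units of the state.
- monitor.observe(): the state, without advancing time (a new reading comes with each control period).
- vision.read_camera(name): name is "scene" or "top"; returns the picture (420x560x3 uint8, red, green, blue); there is no depth.
- vision.get_calibration(name): a dict with "K" (3x3 intrinsics, pixels), "k1" (the pictures are not rectified: a ray, as slopes to the right and down, at radius r is drawn at 1 + k1 r^2 times it, then the intrinsics apply), "T" (4x4, takes a point from camera to world coordinates). Camera axes: x right, y up, looking along -z (the intrinsics and any distortion apply to the point x, -y, -z); pixel columns grow to the right and rows downward; lengths in m; the calibration is good to about 2 mm. A picture is of the moment at which its call begins. get_calibration takes no time and is no camera call.
- workorder.hand_in(): hands the job in; it is judged then, once.
The state is a dict: "time": time; "qpos": joint angles; "qvel": joint speeds; "joint_efforts": joint torques, N m; "tool_pos": TCP position; "tool_rot": TCP orientation; "contact_force": force on the tool from outside, world axes, zero at the start; "torque": the same for the moment, N m; "opening": finger opening in m; "grip_force": force on a finger pad.
Only numpy, scipy, OpenCV 4.12 (cv2) and the standard library are available. Lean on these libraries where they do the work, as an engineer would, in place of code of your own. Each camera call takes 0.05 s, during which the arm holds its last target. There are 200 camera calls.

## Working session

There is one attempt and no reset: what is moved stays moved. The work goes in short steps, Python scripts to look and compute and a tool call to move; the robot and the scene stay as the last step left them, time stands still between calls to the robot, and variables do not carry over. Pictures are saved under pics/ and viewed, at most 14 in all, crops included, and the job is handed in when it is done.

Besides the shell and the picture viewer there is one more tool, called after "Request:" in YAML: its name, and indented under it one key for each argument. move_arm: Moves the arm, as the interface text tells. Its arguments: {"type":"object","properties":{"rows":{"type":"array","items":{"type":"array","items":{"type":"number"}}},"newtons":{"type":"number"}},"required":["rows"]}

```bash
mkdir -p pics; python3 - <<'E'
from cell import monitor, vision
import cv2
for n in("scene","top"):
    cv2.imwrite(f"pics/{n}0.png",vision.read_camera(n)[:,:,::-1])
    c=vision.get_calibration(n);print(n,c)
s=monitor.observe();print(s)
E
```

```text
scene {'K': array([[395.31645938,   0.        , 276.98888497],
       [  0.        , 395.31645938, 209.82636915],
       [  0.        ,   0.        ,   1.        ]]), 'k1': -0.07727097153672888, 'T': array([[ 0.55066302,  0.5404688 , -0.63613184, -0.05685195],
       [-0.83472549,  0.35480866, -0.42112252, -0.33141216],
       [-0.0018985 ,  0.76289206,  0.64652309,  0.67126655],
       [ 0.        ,  0.        ,  0.        ,  1.        ]])}
top {'K': array([[417.75023912,   0.        , 276.84672946],
       [  0.        , 417.75023912, 205.31396298],
       [  0.        ,   0.        ,   1.        ]]), 'k1': -0.0465907346054882, 'T': array([[-0.02658388,  0.996563  , -0.07845685,  0.44291222],
       [-0.99952567, -0.02771938, -0.01341933,  0.03726665],
       [-0.01554798,  0.0780629 ,  0.99682719,  1.01442443],
       [ 0.        ,  0.        ,  0.        ,  1.        ]])}
{'time': 0.1, 'qpos': array([ 1.13798622e+00,  3.42638449e-01,  1.52486840e+00, -1.04240587e-05,
        1.27537263e+00, -1.45993935e-01]), 'qvel': array([ 0.00047957, -0.00287743, -0.00204288, -0.00083526, -0.00027978,
       -0.00035732]), 'joint_efforts': array([ 5.22783830e-04, -4.31995833e+01, -2.44692171e+01,  7.18765939e-02,
        5.26639796e-02, -3.40274232e-05]), 'tool_pos': array([0.14836102, 0.50325652, 0.22614055]), 'tool_rot': array([-3.14031807e+00, -1.77339368e-04,  2.85477941e+00]), 'contact_force': array([ 0.56497471,  0.47638097, -0.30063618]), 'torque': array([ 0.0109383 , -0.01246242, -0.04278348]), 'grip_force': 0.0, 'opening': 0.09152545489768747}
```

View pics/scene0.png

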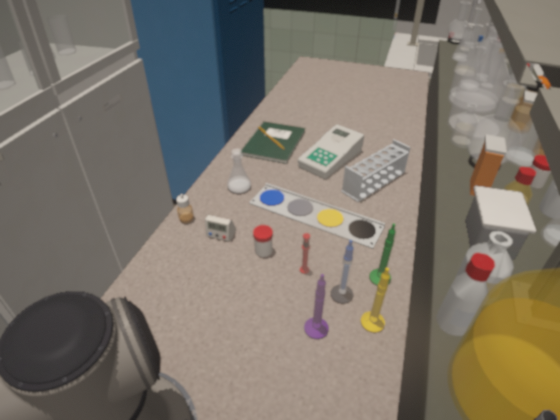

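View pics/top0.png

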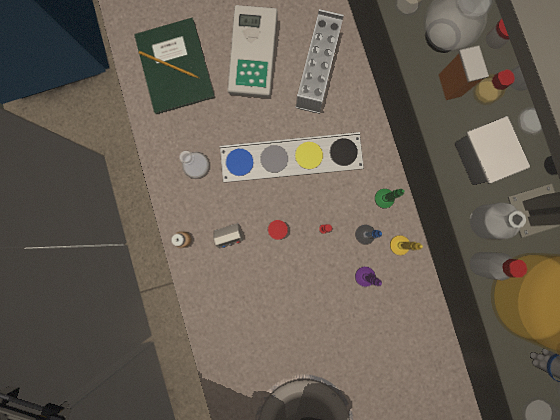

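The pads run blue (240,162), grey (274,158), yellow (308,155), black (344,151) in the top view. The items sit at bottle (180,240), jar (278,230), filler (325,229) and electrode (365,234). I'll zoom in to pick points.

```bash
cat > h.py <<'E'
import numpy as np, cv2
from scipy.optimize import least_squares
from cell import vision
C={n:vision.get_calibration(n) for n in("scene","top")}
def ray(n,p):
    c=C[n];K=c["K"];q=np.array([(p[0]-K[0,2])/K[0,0],(p[1]-K[1,2])/K[1,1]]);u=q.copy()
    for _ in range(20):u=q/(1+c["k1"]*(u@u))
    d=c["T"][:3,:3]@np.array([u[0],-u[1],-1]);return c["T"][:3,3],d
def at_z(n,p,z):
    o,d=ray(n,p);return o+d*(z-o[2])/d[2]
def tri(ps,pt):
    (a,u),(b,v)=ray("scene",ps),ray("top",pt)
    s=np.linalg.lstsq(np.c_[u,-v],b-a,rcond=None)[0]
    A,B=a+s[0]*u,b+s[1]*v;return (A+B)/2,np.linalg.norm(A-B)
def proj(n,P):
    c=C[n];X=c["T"][:3,:3].T@(np.asarray(P)-c["T"][:3,3]);u=np.array([X[0],-X[1]])/-X[2]
    u=u*(1+c["k1"]*(u@u));return u*c["K"][0,0]+c["K"][:2,2]
def crop(src,dst,x,y,w,h,s):
    im=cv2.imread(src)[y:y+h,x:x+w];cv2.imwrite(dst,cv2.resize(im,None,fx=s,fy=s,interpolation=cv2.INTER_CUBIC))
E
python3 - <<'E'
from h import *
crop("pics/top0.png","pics/topc.png",160,130,260,170,3)
crop("pics/scene0.png","pics/scenec.png",165,165,240,185,3.2)
E
```

```text
(no output)
```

View pics/topc.png

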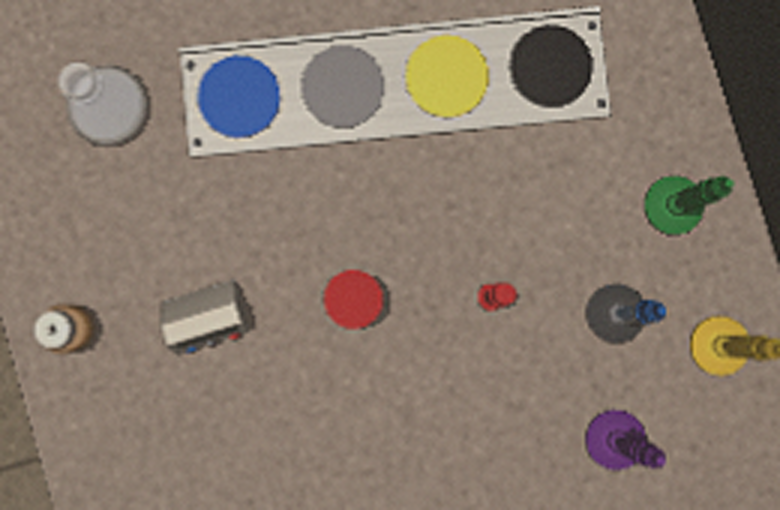

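View pics/scenec.png

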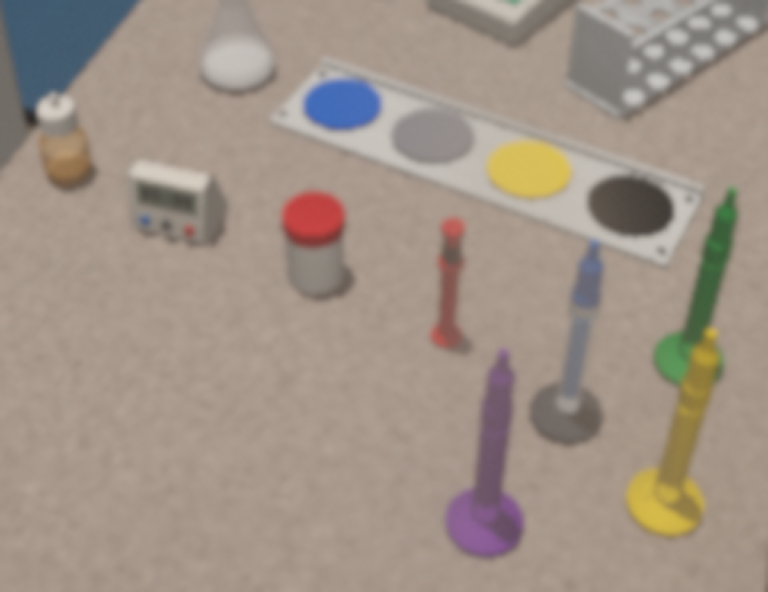

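```bash
python3 - <<'E'
from h import *
np.set_printoptions(precision=4,suppress=True)
t=lambda p:((p[0]+.5)/3-.5+160,(p[1]+.5)/3-.5+130)
s=lambda p:((p[0]+.5)/3.2-.5+165,(p[1]+.5)/3.2-.5+165)
for n,a,b,z in[("blue",(342,104),(239,96),.01),("grey",(433,136),(343,86.5),.01),("yel",(529,169),(447,76),.01),("black",(630,205),(551.5,66),.01),
 ("jartop",(314,214),(353,298),.062),("bottop",(57,101),(52,330),.081),("filtop",(453,226),(506,294),.105),("filbase",(445,339),(486,297),.003),("eltip",(594,246),(657,311),.158),("elfoot",(566,409),(614,313),.011),
 ("clocktop",(173,170),(198,305),.054),("flask",(237,70),(110,106),.01)]:
    P,e=tri(s(a),t(b));print(n,P,"gap %.4f"%e,"top@z",at_z("top",t(b),z)[:2],"sc@z",at_z("scene",s(a),z)[:2])
E
```

```text
blue [0.6307 0.1402 0.0096] gap 0.0019 top@z [0.6312 0.1394] sc@z [0.6297 0.1406]
grey [0.6363 0.055  0.0097] gap 0.0008 top@z [0.6365 0.0547] sc@z [0.6357 0.0551]
yel [ 0.6424 -0.0296  0.0102] gap 0.0006 top@z [ 0.6426 -0.0299] sc@z [ 0.6424 -0.0293]
black [ 0.6481 -0.1144  0.0102] gap 0.0013 top@z [ 0.6485 -0.115 ] sc@z [ 0.6478 -0.1138]
jartop [0.4635 0.0508 0.0611] gap 0.0010 top@z [0.4638 0.0504] sc@z [0.4624 0.0506]
bottop [0.4452 0.2772 0.0761] gap 0.0006 top@z [0.4454 0.2757] sc@z [0.4409 0.2724]
filtop [ 0.4623 -0.06    0.1091] gap 0.0012 top@z [ 0.4627 -0.061 ] sc@z [ 0.4657 -0.0576]
filbase [ 0.4635 -0.0572 -0.0033] gap 0.0018 top@z [ 0.4629 -0.0559] sc@z [ 0.4593 -0.0604]
eltip [ 0.4474 -0.1586  0.157 ] gap 0.0013 top@z [ 0.4471 -0.1578] sc@z [ 0.4469 -0.1594]
elfoot [ 0.4476 -0.1583  0.0064] gap 0.0014 top@z [ 0.4472 -0.1568] sc@z [ 0.4445 -0.16  ]
clocktop [0.4596 0.1735 0.0456] gap 0.0073 top@z [0.4617 0.1696] sc@z [0.4506 0.1698]
flask [0.6262 0.2475 0.004 ] gap 0.0035 top@z [0.6262 0.2448] sc@z [0.6191 0.2436]
```

Both views agree to within 2 mm, and the heights check out against the text: pads at 10 mm, jar 61, filler 109, electrode 157. Next I move above the jar with the fingers closing along x.

Request:
move_arm:
  rows:
    - [26,-38,0,-0.107,-1]
    - [26,-38,0,-0.107,-1]
    - [26,-38,0,-0.107,-1]
    - [26,-38,0,-0.107,-1]
    - [26,-38,0,-0.107,-1]
    - [26,-38,0,-0.107,-1]
    - [26,-38,0,-0.107,-1]
    - [26,-38,0,-0.107,-1]
    - [27,-38,0,-0.107,-1]
    - [27,-37,0,-0.107,-1]
    - [27,-37,0,-0.107,-1]
    - [26,-36,0,-0.107,-1]
  newtons: 15

```text
time: 1.3
tool_pos: [0.4642, 0.0497, 0.2265]
tool_rot: [-3.141, -0.0, 1.566]
contact_force: [0.8, 0.7, 0.9]
opening: 0.0918
grip_force: 0.0
```

Request:
move_arm:
  rows:
    - [0,1,-30,0,-1]
    - [0,0,-30,0,-1]
    - [0,0,-30,0,-1]
    - [0,0,-30,0,-1]
    - [0,0,-30,0,-1]
    - [0,0,-20,0,-1]
    - [0,0,-15,0,-1]
    - [0,0,-5,0,-1]
    - [0,0,0,0,-1]

```text
time: 2.2
tool_pos: [0.4631, 0.0526, 0.0362]
tool_rot: [-3.14, -0.0, 1.571]
contact_force: [-0.1, 0.5, 0.4]
opening: 0.0917
grip_force: 0.0
```

Request:
move_arm:
  rows:
    - [0,0,0,0,0.6]
    - [0,0,0,0,0.6]
    - [0,0,0,0,0.6]
    - [0,0,0,0,0.6]
    - [0,0,0,0,0.6]
    - [0,0,0,0,0.6]
    - [0,0,0,0,0.6]
    - [0,0,0,0,0.6]

```text
time: 3.0
tool_pos: [0.4633, 0.0526, 0.0368]
tool_rot: [-3.141, -0.0, 1.571]
contact_force: [-1.5, 0.5, 2.2]
opening: 0.0444
grip_force: 15.0
```

Request:
move_arm:
  rows:
    - [0,0,20,0,0.6]
    - [0,0,30,0,0.6]
    - [20,10,0,0,0.6]
    - [28,15,0,0,0.6]
    - [28,15,0,0,0.6]
    - [28,15,0,0,0.6]
    - [28,15,0,0,0.6]
    - [20,11,0,0,0.6]
    - [15,8,0,0,0.6]
    - [0,0,0,0,0.6]

```text
time: 4.0
tool_pos: [0.6317, 0.1425, 0.0859]
tool_rot: [3.141, -0.0, 1.572]
contact_force: [0.3, 0.1, -1.6]
opening: 0.0445
grip_force: 15.0
```

Request:
move_arm:
  rows:
    - [-1,0,-15,0,0.6]
    - [0,0,-12,0,0.6]
    - [0,0,-7,0,0.6]
    - [0,0,-3,0,0.6]
    - [0,0,-1.5,0,0.6]
    - [0,0,0,0,0.6]
    - [0,0,0,0,0.6]

```text
time: 4.7
tool_pos: [0.6298, 0.1416, 0.0488]
tool_rot: [3.141, -0.0, 1.571]
contact_force: [-0.0, -0.4, -1.3]
opening: 0.0443
grip_force: 15.0
```

```bash
python3 - <<'E'
from h import *
for n,r in(("top",(200,120,160,60)),("scene",(220,140,200,110))):
    cv2.imwrite(f"pics/{n}1.png",vision.read_camera(n)[:,:,::-1])
a=cv2.imread("pics/top1.png")[110:260,160:400];b=cv2.imread("pics/scene1.png")[120:270,180:420]
cv2.imwrite("pics/c1.png",cv2.resize(np.vstack([a,b]),None,fx=2,fy=2,interpolation=cv2.INTER_CUBIC))
E
```

```text
(no output)
```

View pics/c1.png

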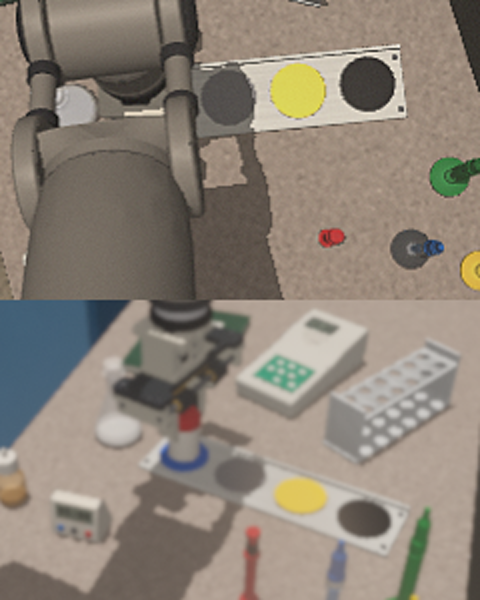

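The jar hangs over the blue pad, centred, and the gripper is clear of the flask. I'll lower it 2 mm and release gently.

Request:
move_arm:
  rows:
    - [0,0,-1,0,0.6]
    - [0,0,-1,0,0.6]
    - [0,0,0,0,0.6]
    - [0,0,0,0,0.6]

```text
time: 5.2
tool_pos: [0.6297, 0.1416, 0.0467]
tool_rot: [3.141, -0.0, 1.571]
contact_force: [-1.4, -0.1, 4.1]
opening: 0.0444
grip_force: 15.0
```

Request:
move_arm:
  rows:
    - [0,0,0,0,-0.2]
    - [0,0,0,0,-0.4]
    - [0,0,0,0,-0.5]
    - [0,0,0,0,-0.5]
    - [0,0,5,0,-0.5]
    - [0,0,20,0,-0.5]
    - [0,0,40,0,-0.5]
    - [0,0,40,0,-0.5]
    - [0,0,40,0,-0.5]
    - [0,0,30,0,-0.5]
    - [0,0,0,0,-1]

```text
time: 6.3
tool_pos: [0.6317, 0.1418, 0.2274]
tool_rot: [3.131, -0.001, 1.571]
contact_force: [0.7, -1.3, 0.9]
opening: 0.0731
grip_force: 0.0
```

Request:
move_arm:
  rows:
    - [-15,10,0,0,-1]
    - [-28,20,0,0,-1]
    - [-28,20,0,0,-1]
    - [-28,20,0,0,-1]
    - [-28,20,0,0,-1]
    - [-28,20,0,0,-1]
    - [-20,15,0,0,-1]
    - [-11,9,0,0,-1]
    - [0,0,0,0,-1]

```text
time: 7.2
tool_pos: [0.4424, 0.2764, 0.2211]
tool_rot: [-3.141, 0.0, 1.573]
contact_force: [-0.1, 0.9, 1.0]
opening: 0.0917
grip_force: 0.0
```

```bash
python3 - <<'E'
from h import *
for n in("top","scene"):
    cv2.imwrite(f"pics/{n}2.png",vision.read_camera(n)[:,:,::-1])
a=cv2.imread("pics/top2.png")[110:260,160:400];b=cv2.imread("pics/scene2.png")[120:270,165:405]
cv2.imwrite("pics/c2.png",cv2.resize(np.vstack([a,b]),None,fx=2,fy=2,interpolation=cv2.INTER_CUBIC))
E
```

```text
(no output)
```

View pics/c2.png

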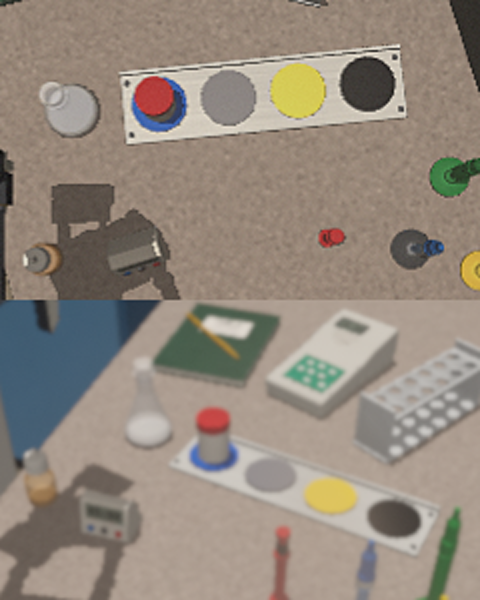

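The jar stands on the blue pad, with its lid at about (237,158) in the top view. The bottle is not fully hidden. Now a numeric check.

```bash
python3 - <<'E'
from h import *
np.set_printoptions(precision=4,suppress=True)
im=cv2.imread("pics/top2.png");hsv=cv2.cvtColor(im,cv2.COLOR_BGR2HSV)
def cen(m):
    n,l,s,c=cv2.connectedComponentsWithStats(m.astype('u1'));i=1+s[1:,4].argmax();k=cv2.convexHull(np.argwhere(l==i)[:,::-1].astype('f4'));e=cv2.minEnclosingCircle(k);return e,c[i],s[i]
h,s,v=[hsv[...,i].astype(int) for i in range(3)]
roi=np.zeros(h.shape,bool);roi[130:190,200:370]=1
red=roi&((h<8)|(h>172))&(s>130)
e,c,st=cen(red);print("lid",e,c,st,at_z("top",c,.072))
print("expected",proj("top",[.6307,.14,.072]))
for p,z in(((.4452,.2762),.081),((.4452,.2762),0),((.4452,.2762),.062)):
    print(z,proj("top",[*p,z]),proj("scene",[*p,z]))
sc=cv2.imread("pics/scene0.png");tp=cv2.imread("pics/top0.png")
a=cv2.resize(sc[185:230,165:210],None,fx=9,fy=9,interpolation=cv2.INTER_CUBIC);b=cv2.resize(tp[218:263,160:205],None,fx=9,fy=9,interpolation=cv2.INTER_CUBIC)
cv2.imwrite("pics/b.png",np.hstack([a[:400,:400],b[:400,:400]]))
E
```

```text
lid ((236.77272033691406, 157.5), 9.748374938964844) [236.7872 157.6081] [228 148  19  20 296] [0.6292 0.1387 0.072 ]
expected [236.2215 156.9578]
0.081 [176.7793 239.7489] [182.563  194.7665]
0 [185.2195 239.6193] [187.4759 219.6473]
0.062 [178.8865 239.7167] [183.757  200.8412]
```

View pics/b.png

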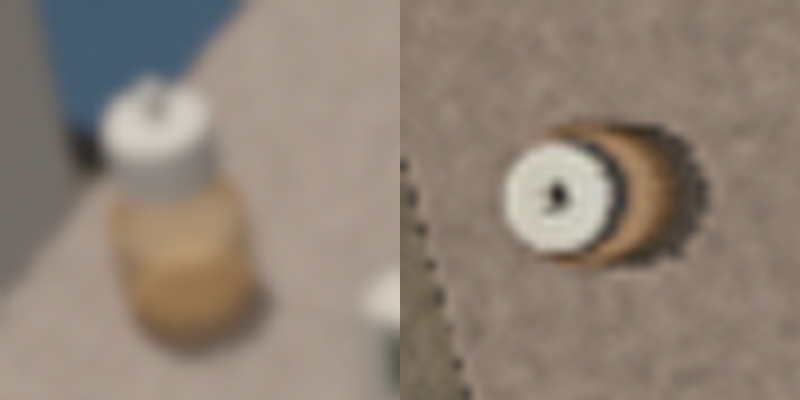

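Request:
move_arm:
  rows:
    - [2,0.5,-30,0,-1]
    - [0,0,-35,0,-1]
    - [0,0,-35,0,-1]
    - [0,0,-35,0,-1]
    - [0,0,-30,0,-1]
    - [0,0,-20,0,-1]
    - [0,0,-10,0,-1]
    - [0,0,-3,0,-1]
    - [0,0,0,0,-1]

```text
time: 8.2
tool_pos: [0.4463, 0.2759, 0.0234]
tool_rot: [3.141, -0.0, 1.57]
contact_force: [0.5, 0.4, -0.7]
opening: 0.0919
grip_force: 0.0
```

Request:
move_arm:
  rows:
    - [0,0,0,0,0.7]
    - [0,0,0,0,0.7]
    - [0,0,0,0,0.7]
    - [0,0,0,0,0.7]
    - [0,0,0,0,0.7]
    - [0,0,0,0,0.7]
    - [0,0,0,0,0.7]
    - [0,0,0,0,0.7]
  newtons: 12

```text
time: 9.0
tool_pos: [0.4454, 0.2761, 0.0232]
tool_rot: [-3.141, 0.0, 1.571]
contact_force: [-0.7, -0.7, 0.6]
opening: 0.0384
grip_force: 12.0
```

Request:
move_arm:
  rows:
    - [0,0,15,0,0.7]
    - [0,0,30,0,0.7]
    - [0,0,30,0,0.7]
    - [0,0,25,0,0.7]
    - [15,-17,0,0,0.7]
    - [28,-33,0,0,0.7]
    - [28,-33,0,0,0.7]
    - [30,-35,0,0,0.7]
    - [30,-35,0,0,0.7]
    - [30,-35,0,0,0.7]
    - [20,-22,0,0,0.7]
    - [10,-12,0,0,0.7]

```text
time: 10.2
tool_pos: [0.6377, 0.0517, 0.1227]
tool_rot: [3.142, 0.0, 1.568]
contact_force: [-0.0, 0.6, -0.5]
opening: 0.0385
grip_force: 12.0
```

Request:
move_arm:
  rows:
    - [0,0,0,0,0.7]
    - [0,0,-20,0,0.7]
    - [0,0,-30,0,0.7]
    - [0,0,-20,0,0.7]
    - [0,0,-10,0,0.7]
    - [0,0,0,0,0.7]
    - [0,0,0,0,0.7]

```text
time: 10.9
tool_pos: [0.6367, 0.0549, 0.0443]
tool_rot: [3.14, -0.0, 1.572]
contact_force: [0.1, -0.1, -0.9]
opening: 0.0385
grip_force: 12.0
```

Target z is 0.0332.

Request:
move_arm:
  rows:
    - [0,0,-5,0,0.7]
    - [0,0,-3,0,0.7]
    - [0,0,-1.5,0,0.7]
    - [0,0,-1,0,0.7]
    - [0,0,0,0,0.7]
    - [0,0,0,0,0.7]

```text
time: 11.5
tool_pos: [0.6365, 0.054, 0.0332]
tool_rot: [3.141, 0.0, 1.571]
contact_force: [-1.8, 0.5, 3.9]
opening: 0.0385
grip_force: 12.0
```

Request:
move_arm:
  rows:
    - [0,0,0,0,-0.2]
    - [0,0,0,0,-0.4]
    - [0,0,0,0,-0.5]
    - [0,0,0,0,-0.5]
    - [0,0,5,0,-0.5]
    - [0,0,20,0,-0.5]
    - [0,0,40,0,-0.5]
    - [0,0,40,0,-0.5]
    - [0,0,40,0,-0.5]
    - [0,0,30,0,-0.5]
    - [0,0,10,0,-0.5]
    - [0,0,0,0,-0.5]

```text
time: 12.7
tool_pos: [0.6371, 0.0541, 0.2194]
tool_rot: [3.138, 0.0, 1.571]
contact_force: [-0.3, 0.3, -0.5]
opening: 0.0689
grip_force: 0.0
```

Request:
move_arm:
  rows:
    - [-14,-9,0,0,-0.5]
    - [-28,-18,0,0,-0.5]
    - [-28,-18,0,0,-0.5]
    - [-28,-18,0,0,-0.5]
    - [-28,-18,0,0,-0.3]
    - [-28,-18,0,0,-0.2]
    - [-14,-9,0,0,-0.2]
    - [-6,-4.5,0,0,-0.2]
    - [0,0,0,0,-0.2]

```text
time: 13.6
tool_pos: [0.4618, -0.0586, 0.2168]
tool_rot: [-3.14, -0.001, 1.57]
contact_force: [0.9, 0.3, -0.2]
opening: 0.0549
grip_force: 0.0
```

```bash
python3 - <<'E'
from h import *
np.set_printoptions(precision=4,suppress=True)
for n in("top","scene"):
    cv2.imwrite(f"pics/{n}3.png",vision.read_camera(n)[:,:,::-1])
a=cv2.imread("pics/top3.png")[110:200,180:340];b=cv2.imread("pics/scene3.png")[165:255,235:395]
c=cv2.imread("pics/top0.png")[215:245,300:350];d=cv2.imread("pics/scene0.png")[225:285,280:330]
R=lambda i,w,h:cv2.resize(i,(w,h),interpolation=cv2.INTER_CUBIC)
cv2.imwrite("pics/c3.png",np.hstack([np.vstack([R(a,480,270),R(b,480,270)]),np.vstack([R(c,300,180),R(d,300,360)])]))
for z in(0,.108):print(z,proj("top",[.463,-.0585,z]),proj("scene",[.463,-.0585,z]))
print("jar/bottle exp",proj("top",[.6307,.14,.072]),proj("top",[.6365,.055,.087]))
E
```

```text
0 [322.6409 228.6385] [303.7753 270.0572]
0.108 [327.3145 227.5205] [306.0264 235.1518]
jar/bottle exp [236.2215 156.9578] [273.0932 152.0048]
```

View pics/c3.png

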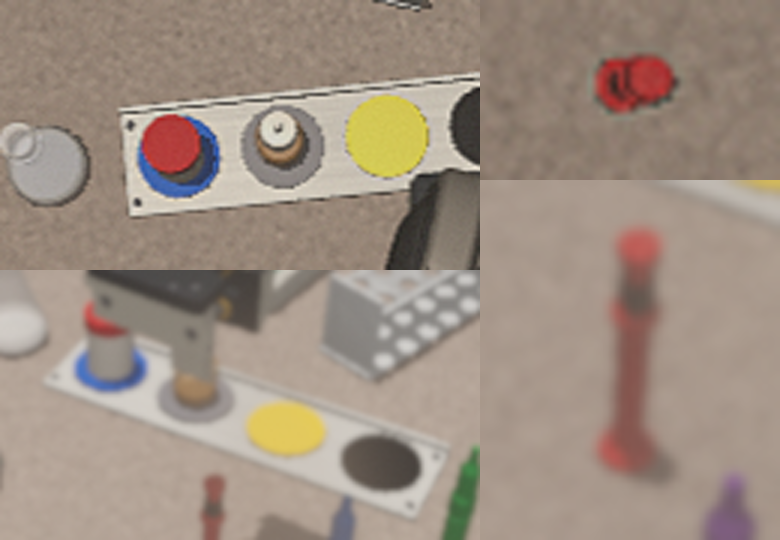

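Request:
move_arm:
  rows:
    - [1,-0.5,-25,0,-0.2]
    - [0,0,-35,0,-0.2]
    - [0,0,-35,0,-0.2]
    - [0,0,-35,0,-0.2]
    - [0,0,-25,0,-0.2]
    - [0,0,-10,0,-0.2]
    - [0,0,-1,0,-0.2]
    - [0,0,0,0,-0.2]
  newtons: 8

```text
time: 14.5
tool_pos: [0.4643, -0.0588, 0.0523]
tool_rot: [3.141, 0.0, 1.571]
contact_force: [1.0, -0.8, 0.2]
opening: 0.0548
grip_force: 0.0
```

Request:
move_arm:
  rows:
    - [0,0,0,0,0.1]
    - [0,0,0,0,0.3]
    - [0,0,0,0,0.5]
    - [0,0,0,0,0.7]
    - [0,0,0,0,0.9]
    - [0,0,0,0,1]
    - [0,0,0,0,1]
    - [0,0,0,0,1]
    - [0,0,0,0,1]

```text
time: 15.4
tool_pos: [0.4637, -0.059, 0.052]
tool_rot: [3.141, 0.0, 1.571]
contact_force: [-1.1, -0.6, 4.7]
opening: 0.022
grip_force: 8.0
```

Request:
move_arm:
  rows:
    - [0,0,15,0,1]
    - [0,0,30,0,1]
    - [0,0,15,0,1]
    - [15,3,0,0,1]
    - [28,4.5,0,0,1]
    - [28,4.5,0,0,1]
    - [28,4.5,0,0,1]
    - [28,4.5,0,0,1]
    - [28,4.5,0,0,1]
    - [16,3,0,0,1]
    - [7.5,1,0,0,1]
    - [0,0,0,0,1]

```text
time: 16.6
tool_pos: [0.642, -0.0293, 0.1109]
tool_rot: [-3.141, -0.0, 1.571]
contact_force: [-0.2, 0.1, -0.4]
opening: 0.0219
grip_force: 8.0
```

Request:
move_arm:
  rows:
    - [0,0,-20,0,1]
    - [0,0,-15,0,1]
    - [0,0,-7,0,1]
    - [0,0,-3,0,1]
    - [0,0,0,0,1]
    - [0,0,0,0,1]

```text
time: 17.2
tool_pos: [0.6423, -0.0296, 0.0676]
tool_rot: [3.14, 0.0, 1.571]
contact_force: [-0.7, -0.1, -0.6]
opening: 0.0218
grip_force: 8.0
```

Request:
move_arm:
  rows:
    - [0,0,-2,0,1]
    - [0,0,-1.5,0,1]
    - [0,0,0,0,1]
    - [0,0,0,0,1]

```text
time: 17.6
tool_pos: [0.642, -0.0294, 0.0633]
tool_rot: [3.142, 0.0, 1.571]
contact_force: [-1.0, 0.1, -0.7]
opening: 0.0219
grip_force: 8.0
```

```bash
python3 - <<'E'
from h import *
cv2.imwrite("pics/scene4.png",vision.read_camera("scene")[:,:,::-1])
crop("pics/scene4.png","pics/c4.png",240,150,150,110,4)
E
```

```text
(no output)
```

View pics/c4.png

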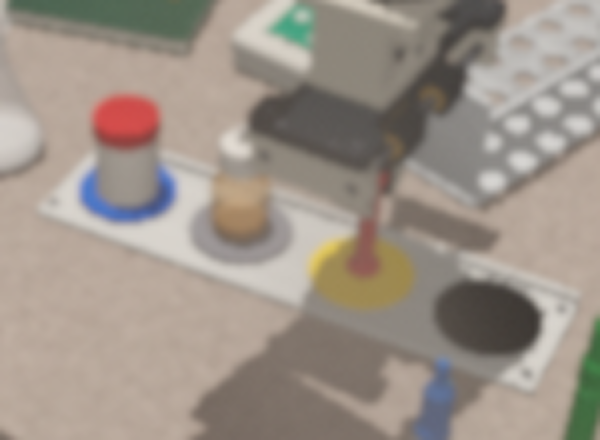

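The filler is upright over the centre of the yellow pad. I'll lower it and release.

Request:
move_arm:
  rows:
    - [0,0,-0.7,0,1]
    - [0,0,-0.7,0,1]
    - [0,0,0,0,1]
    - [0,0,0,0,1]

```text
time: 18.05
tool_pos: [0.6421, -0.0295, 0.0621]
tool_rot: [3.141, 0.0, 1.571]
contact_force: [-0.0, 0.3, 2.1]
opening: 0.0219
grip_force: 8.0
```

Request:
move_arm:
  rows:
    - [0,0,0,0,0.4]
    - [0,0,0,0,0.3]
    - [0,0,0,0,0.1]
    - [0,0,0,0,-0.1]
    - [0,0,0,0,-0.2]
    - [0,0,0,0,-0.3]
    - [0,0,0,0,-0.3]
    - [0,0,10,0,-0.3]
    - [0,0,30,0,-0.3]
    - [0,0,40,0,-0.3]
    - [0,0,40,0,-0.3]
    - [0,0,40,0,-0.3]

```text
time: 19.25
tool_pos: [0.6418, -0.0294, 0.2244]
tool_rot: [3.141, 0.0, 1.571]
contact_force: [1.0, -0.0, 0.3]
opening: 0.0597
grip_force: 0.0
```

Request:
move_arm:
  rows:
    - [-14,-9,0,0,-0.3]
    - [-28,-19,0,0,-0.3]
    - [-28,-19,0,0,-0.3]
    - [-28,-19,0,0,-0.3]
    - [-28,-19,0,0,-0.3]
    - [-28,-19,0,0,-0.3]
    - [-24,-15,0,0,-0.3]
    - [-12,-7.5,0,0,-0.3]
    - [-4.5,-3,0,0,-0.3]
    - [0,0,0,0,-0.3]
    - [0,0,0,0,-0.3]
  newtons: 20

```text
time: 20.35
tool_pos: [0.4483, -0.1586, 0.222]
tool_rot: [3.141, -0.0, 1.571]
contact_force: [-0.3, 0.1, -0.2]
opening: 0.0598
grip_force: 0.0
```

```bash
python3 - <<'E'
from h import *
for n in("top","scene"):
    cv2.imwrite(f"pics/{n}5.png",vision.read_camera(n)[:,:,::-1])
a=cv2.imread("pics/top5.png")[110:200,200:360];b=cv2.imread("pics/scene5.png")[160:250,235:395]
c=cv2.imread("pics/top0.png")[215:245,345:395];d=cv2.imread("pics/scene0.png")[235:310,320:370]
R=lambda i,w,h:cv2.resize(i,(w,h),interpolation=cv2.INTER_CUBIC)
cv2.imwrite("pics/c5.png",np.hstack([np.vstack([R(a,480,270),R(b,480,270)]),np.vstack([R(c,300,180),R(d,240,360)[:, :].copy() if 0 else cv2.copyMakeBorder(R(d,240,360),0,0,0,60,0)])]))
for z in(.011,.16):print(z,proj("top",[.4475,-.1583,z]),proj("scene",[.4475,-.1583,z]))
E
```

```text
0.011 [364.94803843 233.8539409 ] [341.42397408 291.13852461]
0.16 [379.14230575 233.11713782] [350.00637423 240.31419524]
```

View pics/c5.png

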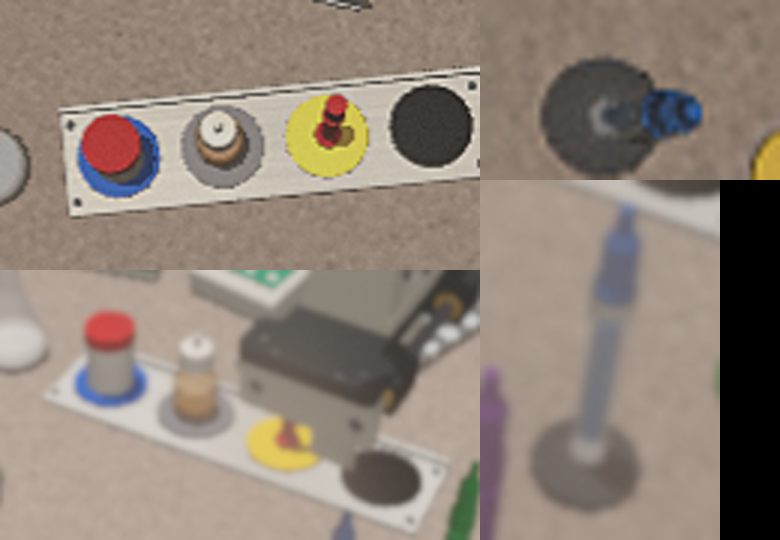

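The foot and tip match the predicted pixels, and the three placed items stand. I'll grasp the electrode at about 118 mm.

Request:
move_arm:
  rows:
    - [-0.5,0,-20,0,-0.3]
    - [0,0,-30,0,-0.3]
    - [0,0,-30,0,-0.3]
    - [0,0,-25,0,-0.3]
    - [0,0,-12,0,-0.3]
    - [0,0,-6,0,-0.3]
    - [0,0,0,0,-0.3]
    - [0,0,0,0,-0.3]

```text
time: 21.25
tool_pos: [0.4476, -0.159, 0.0994]
tool_rot: [3.141, 0.0, 1.571]
contact_force: [-0.1, -0.1, 0.1]
opening: 0.0597
grip_force: 0.0
```

Request:
move_arm:
  rows:
    - [0,0,0,0,0]
    - [0,0,0,0,0.3]
    - [0,0,0,0,0.5]
    - [0,0,0,0,0.7]
    - [0,0,0,0,0.9]
    - [0,0,0,0,1]
    - [0,0,0,0,1]
    - [0,0,0,0,1]
    - [0,0,0,0,1]

```text
time: 22.15
tool_pos: [0.4469, -0.1589, 0.0987]
tool_rot: [-3.141, -0.0, 1.571]
contact_force: [-1.4, 0.8, -1.3]
opening: 0.0172
grip_force: 20.0
```

```bash
python3 - <<'E'
from h import *
for z in(.01,.118):print((proj("top",[.6424,-.0297,z])-[200,110])*3)
E
```

```text
[325.73831755 135.28544607]
[334.67100103 105.86998022]
```

Request:
move_arm:
  rows:
    - [0,0,15,0,1]
    - [0,0,25,0,1]
    - [0,0,10,0,1]
    - [15,4,0,0,1]
    - [28,6,0,0,1]
    - [30,6,0,0,1]
    - [30,6,0,0,1]
    - [30,6,0,0,1]
    - [30,6,0,0,1]
    - [20,5,0,0,1]
    - [13,4,0,0,1]
    - [5,1,0,0,1]

```text
time: 23.35
tool_pos: [0.6487, -0.1143, 0.1476]
tool_rot: [-3.141, -0.0, 1.572]
contact_force: [-0.6, 0.6, -1.7]
opening: 0.017
grip_force: 20.0
```

Request:
move_arm:
  rows:
    - [0,0,0,0,1]
    - [0,0,-20,0,1]
    - [0,0,-10,0,1]
    - [0,0,-5,0,1]
    - [0,0,-2,0,1]
    - [0,0,0,0,1]
    - [0,0,0,0,1]

```text
time: 24.05
tool_pos: [0.6483, -0.1151, 0.1125]
tool_rot: [3.14, 0.0, 1.571]
contact_force: [0.5, -0.1, -1.1]
opening: 0.0168
grip_force: 20.0
```

Request:
move_arm:
  rows:
    - [0,0,-1.5,0,1]
    - [0,0,-1,0,1]
    - [0,0,-0.5,0,1]
    - [0,0,0,0,1]
    - [0,0,0,0,1]

```text
time: 24.55
tool_pos: [0.648, -0.1149, 0.1088]
tool_rot: [3.141, 0.0, 1.571]
contact_force: [-0.6, 0.3, -0.7]
opening: 0.017
grip_force: 20.0
```

```bash
python3 - <<'E'
from h import *
cv2.imwrite("pics/scene6.png",vision.read_camera("scene")[:,:,::-1])
crop("pics/scene6.png","pics/c6.png",240,150,170,110,4)
E
```

```text
(no output)
```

View pics/c6.png

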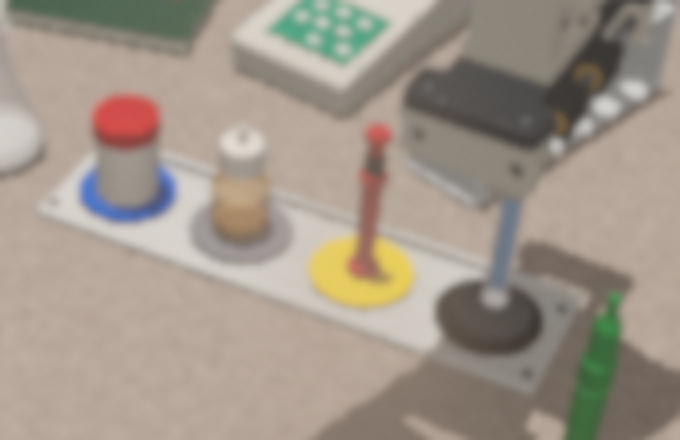

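All four are upright. The electrode is over the black pad and shows no contact yet, so I'll lower it slightly and release.

Request:
move_arm:
  rows:
    - [0,0,-0.6,0,1]
    - [0,0,0,0,1]
    - [0,0,-0.4,0,1]
    - [0,0,0,0,1]

```text
time: 25.0
tool_pos: [0.6482, -0.115, 0.1088]
tool_rot: [3.141, 0.0, 1.571]
contact_force: [-3.1, -0.4, 5.2]
opening: 0.0175
grip_force: 20.0
```

Request:
move_arm:
  rows:
    - [0,0,0,0,0.5]
    - [0,0,0,0,0.3]
    - [0,0,0,0,0.1]
    - [0,0,0,0,-0.1]
    - [0,0,0,0,-0.3]
    - [0,0,0,0,-0.3]
    - [0,0,5,0,-0.3]
    - [0,0,20,0,-0.3]
    - [0,0,40,0,-0.3]
    - [0,0,40,0,-0.3]
    - [0,0,30,0,-0.3]
    - [-30,0,0,0,-0.3]

```text
time: 26.2
tool_pos: [0.622, -0.1157, 0.2485]
tool_rot: [3.129, 0.003, 1.571]
contact_force: [-0.4, -0.5, -0.2]
opening: 0.0598
grip_force: 0.0
```

Request:
move_arm:
  rows:
    - [-40,0,0,0,-0.3]
    - [-40,0,0,0,-0.3]
    - [-40,0,0,0,-0.3]
    - [-40,0,0,0,-0.3]
    - [-20,0,0,0,-0.3]
    - [0,0,0,0,-0.3]

```text
time: 26.8
tool_pos: [0.4361, -0.1147, 0.2438]
tool_rot: [3.141, 0.001, 1.57]
contact_force: [-0.4, -0.1, 0.4]
opening: 0.0598
grip_force: 0.0
```

```bash
python3 - <<'E'
from h import *
for n in("top","scene"):
    cv2.imwrite(f"pics/{n}7.png",vision.read_camera(n)[:,:,::-1])
a=cv2.imread("pics/top7.png")[110:200,170:370];b=cv2.imread("pics/scene7.png")[150:250,195:395]
cv2.imwrite("pics/c7.png",cv2.resize(np.vstack([a,b]),None,fx=3.1,fy=3.1,interpolation=cv2.INTER_CUBIC))
f=lambda p,z:(proj("top",[*p,z])-[170,110])*3.1
for n,p,h in(("jar",(.6307,.14),.072),("bot",(.6365,.055),.087),("fil",(.6424,-.0297),.118),("el",(.6482,-.1145),.17),("elfoot",(.6482,-.1145),.021)):print(n,f(p,h))
E
```

```text
jar [205.28657032 145.56911994]
bot [319.58885616 130.21492963]
fil [438.82670107 109.39897956]
el [571.67662758  79.90996698]
elfoot [539.28577374 126.58849823]
```

View pics/c7.png

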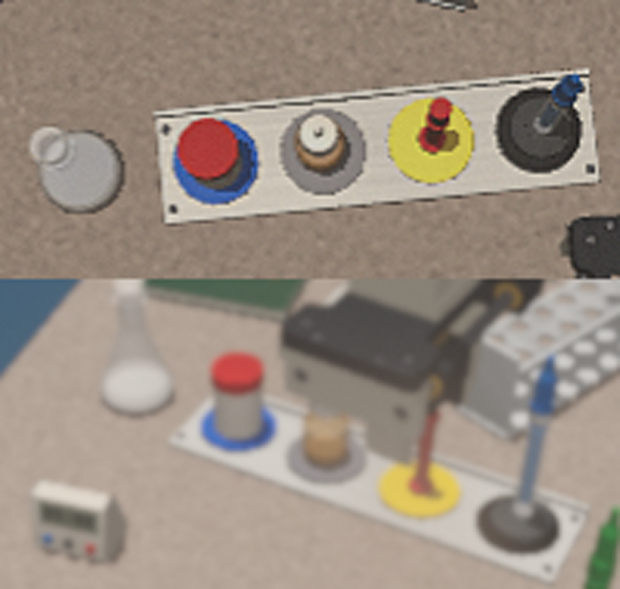

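All four match their predicted positions to within about 2 mm, and the flask and timer are undisturbed. Handing in.

```bash
python3 -c "
from cell import workorder
print(workorder.hand_in())"
```

```text
the job is handed in; nothing more can be done
None
```

Job handed in at about 27 s of the 109 s allowed: jar on blue, bottle on grey, filler on yellow and electrode on black, all upright, released and centred to about 2 mm, with the timer and flask never touched.

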